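# Unlatch the taller battery pack and stand it in the tray

### The job

Two black battery packs sit latched in their desk chargers. Squeeze the two side buttons of the taller pack together to free its latch, lift it straight up out of its charger, and set it down upright in the empty metal tray: lower it to the tray floor before letting go, do not drop it.

Things in the scene. Friction and masses are not known exactly. Their poses are not given: they have to be found in the camera images.
- pack_tall: Taller of two black packs: 70 (x) x 38 (y) mm, 72 high, with a 64 x 26 mm block on it to 94 mm (the other ends at 72), about 0.3 kg. Origin: centre of underside, z up. Stands in a fixed grey charger, 121 x 78 mm, rim 42 mm above the table, 32 above the underside; 2 mm play. Spring buttons on both long sides (+y, -y): 58 mm above the underside, x = 0, each 28 wide (x), 20 high; 58 mm over both.
- pack_tall_left (a joint): Travel in m of the pack's grey button on its +y side: 0 out, 0.008 fully in. 42 mm over both when both are fully in, against firm stops, and the pack can be carried by them. A hook holds the pack under the charger's rim until its button is in by about 6 mm. The spring takes about 2.5 N to start, 9 N fully in, and returns the button when let go.
- pack_tall_right (a joint): The same for the like button on the pack's -y side: 0 out, 0.008 fully in. Both must be in together while the pack is lifted.
- tray: Empty open metal tray fixed to the table, 160 (x) x 120 (y) x 25 (z) mm outside, walls and floor 4 mm thick. Origin: centre of its underside, on the table; z up.

How it is judged:
On the way, in this order (a step that is already met when the one before it is completed fails the run):
1. both buttons of the taller pack are squeezed in (6 mm or more) while it still sits in its charger (value of joint each of pack_tall_left, pack_tall_right above 0.006 m and distance of pack_tall from where it was at the start of the episode below 0.015 m), for 0.05 s.
2. the taller pack is lifted clear of its charger (height (world z) of pack_tall above 0.045 m and contact force between the fingers and pack_tall above 1 N), for 0.1 s.
3. still held, it is lowered upright in the tray to within 15 mm of its floor (z of pack_tall in the frame of tray below 0.019 m and horizontal distance between pack_tall and tray below 0.07 m and angle between pack_tall's own z axis and vertical below 0.26 rad and contact force between the fingers and pack_tall above 1 N), for 0.05 s.
At the end, for the whole second after the job is handed in: The taller pack stands upright (within about 6 degrees) and still on the tray floor, its centre within 70 mm of the tray's centre, let go, with both buttons sprung out again (horizontal distance between pack_tall and tray below 0.07 m and z of pack_tall in the frame of tray between -0.002 and 0.009 m and angle between pack_tall's own z axis and vertical below 0.1 rad and value of joint each of pack_tall_left, pack_tall_right below 0.003 m and linear speed of pack_tall below 0.02 m/s); the robot touches nothing.
It also fails if it takes over 38 s, if anything falls off the work surface, if the arm or the gripper's body presses on something with over 40 N, if the wrist force passes 120 N, or if a joint passes its speed limit or range.

### The arm

A 6-joint arm with a two-finger parallel gripper is mounted at the origin on a cart in front of the work surface, level with it; the furniture and walls round the work are solid. World frame = base frame: x ahead of the robot, y to its left, z up, the work surface at z = 0. Lengths are in m, angles in rad, forces in N, time in s.
With the tool pointing down it reaches from about 0.35 to 0.775 m from the base axis. Payload 7.3 kg.
Tool frame: the origin (TCP) lies at the very end of the fingers, on their centre line; the grasp point (between the pads) lies grip_point_offset behind it (grip_point_offset is the distance from the TCP to the grasp point, in m); z points along the fingers, y is the direction in which the jaws open and shut (so a half turn about z gives the same grasp; the last joint's range is limited). The gripper opens to 92 mm and grips with 3 to 60 N. Pads are 19 mm wide; open, the fingers measure 130 mm over their backs; the gripper's body (75 mm by 190 mm) begins 47 mm behind the grasp point.
Start: joints at [1.193, 0.342, 1.524, -0, 1.275, -0.146], TCP at [0.121, 0.511, 0.227] pointing down, gripper open.
Joint ranges: [-2.53, 2.53], [-0.77, 2.02], [0.04, 2.7], [-1, 4.14], [0.28, 2.66], [-3.11, 3.11]. Speed limits (rad/s): [2.57, 2.57, 3.14, 3.14, 3.14, 3.14].

### API

Orientations are given as [roll, pitch, yaw] about the fixed x, y, z axes, in that order (R = Rz(yaw) Ry(pitch) Rx(roll)).
In Python, from cell import * gives the robot as it stands.
- The arm moves only by the shell command python3 -m inch 'ROWS' [OPENING] [FORCE]. ROWS is JSON, a list that holds one entry, the list of rows, each a list of 4 numbers: the shift along the tool's x, y, z in mm, then the turn about the tool's z in rad. In form: [[[x, y, z, roll], ...]]. A call has 1 to 10 rows; each row shifts and turns the commanded pose from where the row before left it, along the tool's axes as they then stand; what a row does not reach is not made up. A row lasts 1/8 s, in which the tool goes at most 62.5 mm and 10.7 degrees, less where a joint would pass 70% of its speed; a pose out of reach is approached as far as the arm can. A call with a gripper value outside its range is refused whole. OPENING is the closure, from -1 (fully open) to 1 (shut), set as the call begins (- or left out, the last holds). The fingers move at their own pace and stop on an object; FORCE is the grip in N (left out, the last holds). Time passes only in rows, so rows that do not move let the fingers close. It gives the time, the measured TCP pose, the force and the opening at its end, in the units of the state.
- observe(): the state, without advancing time (a new reading comes with each control period).
- read_camera(name): name is "scene" or "top" or "wrist"; returns a dict with "img" (400x640x3 uint8, blue, green, red), "fx", "fy", "cx", "cy" (pixels), "eye" and "rotation" of the camera in the world; the wrist camera has in their place "T_tool_cam" (4x4, takes a point from camera to tool coordinates, whose origin is the TCP and whose axes are the flange's). Camera axes: x right, y down, z forward; pixel columns grow to the right and rows downward; lengths in m; the calibration is good to about 2 mm. A picture is of the moment at which its call begins: read the wrist's pose just before it. There is no depth.
- hand_in(): hands the job in, once; it reports no verdict.
Trained networks look in the newest picture that a camera, given by its name, has taken for a name from the list of things; names that differ only in an ending like _2 or _b are one class to them, and where a whole thing is asked for, a point or a joint stands for the part that bears it (a point fixed in the world has none). Each returns a list of dicts, best first, with "conf" (0 to 1); they miss things now and then, are a little off and sometimes report something else, mostly with a low value. They report only what shows in the picture. A call takes as long as a camera call.
- boxes_of(camera, label): "at" ([row, column] in pixels, amid what is visible of it).
- place_of(camera, label): "at" ([row, column] in pixels: a listed point, or the origin of a listed thing).
The state is a dict: "time": time; "qpos": joint angles; "qvel": joint speeds; "joint_efforts": joint torques, N m; "tool_pos": TCP position; "tool_rot": TCP orientation; "contact_force": force on the tool from outside, world axes, zero at the start; "torque": the same for the moment, N m; "opening": finger opening in m.
Only numpy, scipy, OpenCV 4.12 (cv2) and the standard library are available. Lean on these libraries where they do the work, as an engineer would, in place of code of your own. Each camera call takes 0.05 s, during which the arm holds its last target. There are 200 camera calls.

## Working session

There is one attempt and no reset: what is moved stays moved. The work goes in short steps, Python scripts to look and compute and a shell command to move; the robot and the scene stay as the last step left them, time stands still between calls to the robot, and variables do not carry over. Pictures are saved under pics/ and viewed, about 8 in all and at most 12, crops included, and the job is handed in when it is done.

```bash
mkdir -p pics; ls; cat > h.py <<'E'
from cell import *
import numpy as np, cv2
def ray(c,at):
    r,k=at; d=np.array([(k-c["cx"])/c["fx"],(r-c["cy"])/c["fy"],1.0])
    return np.array(c["eye"]),np.array(c["rotation"])@d
def atz(c,at,z):
    e,d=ray(c,at); return e+d*(z-e[2])/d[2]
def proj(c,p):
    q=np.array(c["rotation"]).T@(np.array(p)-c["eye"]); return [c["cy"]+c["fy"]*q[1]/q[2],c["cx"]+c["fx"]*q[0]/q[2]]
E
python3 - <<'E'
from h import *
s=observe(); print(s["time"],s["tool_pos"],s["tool_rot"],s["opening"]); print(grip_point_offset)
ims=[]
for n in ["top","scene"]:
    c=read_camera(n); ims.append(c["img"]); cv2.imwrite(f"pics/{n}0.png",c["img"])
    print(n,c["eye"],np.round(c["rotation"],3).tolist(),c["fx"])
    for l in ["pack_tall","pack_tall_left","pack_tall_right","tray"]:
        for f,z in [(place_of,{"pack_tall":.01,"tray":0}.get(l,.068)),(boxes_of,.068)]:
            for o in f(n,l)[:3]: print(l,f.__name__,o,np.round(atz(c,o["at"],z),3))
E
```

```text
pics
0.0 [0.12042014 0.51057544 0.2260422 ] [-3.14006787e+00 -2.12687637e-04  2.90979697e+00] 0.09155541406906542
0.0188
top [0.39173838 0.137237   0.86296305] [-2.978, 0.003, -1.59] 468.1206045386952Traceback (most recent call last):
  File "<stdin>", line 9, in <module>
  File "h.py", line 7, in atz
    e,d=ray(c,at); return e+d*(z-e[2])/d[2]
                                       ~^^^
IndexError: invalid index to scalar variable.
```

```bash
sed -i 's/np.array(c\["rotation"\])/Rc(c)/; 2a from scipy.spatial.transform import Rotation\ndef Rc(c): return Rotation.from_euler("xyz",c["rotation"]).as_matrix()' h.py
python3 - <<'E'
from h import *
for n in ["top","scene"]:
    c=read_camera(n); cv2.imwrite(f"pics/{n}0.png",c["img"])
    for l in ["pack_tall","pack_tall_left","pack_tall_right","tray"]:
        for f,z in [(place_of,{"pack_tall":.01,"tray":0}.get(l,.068)),(boxes_of,.068)]:
            for o in f(n,l)[:3]: print(n,l,f.__name__,o,np.round(atz(c,o["at"],z),3))
E
```

```text
top pack_tall call {'at': [234.3, 220.6], 'conf': 0.69} [0.466 0.313 0.01 ]
top pack_tall call {'at': [230.3, 217.3], 'conf': 0.6} [0.468 0.307 0.068]Traceback (most recent call last):
  File "<stdin>", line 6, in <module>
ValueError: it knows: pack_tall, tray
```

View pics/top0.png

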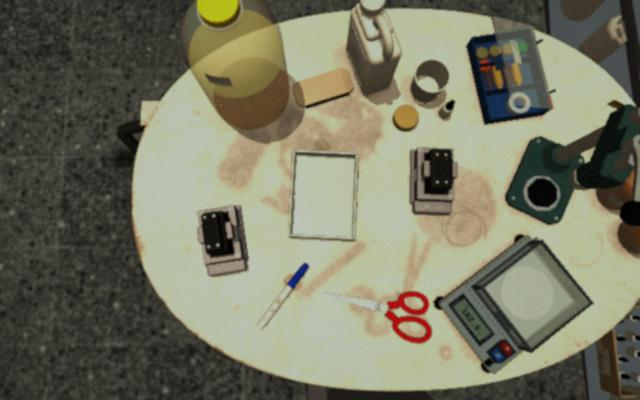

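```bash
python3 - <<'E'
from h import *
for n in ["top","scene"]:
    c=read_camera(n); cv2.imwrite(f"pics/{n}0.png",c["img"])
    for l in ["pack_tall","tray"]:
        for f,z in [(place_of,{"pack_tall":.01,"tray":0}.get(l,.068)),(boxes_of,.068)]:
            for o in f(n,l)[:3]: print(n,l,o,np.round(atz(c,o["at"],z),3))
    if n=="top":
        for p in [[.4,.3,0],[.3,.3,0],[.4,.2,0]]: print(p,proj(c,p))
        for a in [(160,435),(176,433),(208,216),(235,214),(255,222)]: print(a,atz(c,a,.1),atz(c,a,.08))
    else: big=cv2.resize(c["img"],(800,500)); cv2.imwrite("pics/scene1.png",big)
E
```

```text
top pack_tall {'at': [232.2, 223.1], 'conf': 0.56} [0.47  0.309 0.01 ]
top pack_tall {'at': [231.5, 217.5], 'conf': 0.76} [0.466 0.307 0.068]
top tray {'at': [192.7, 320.4], 'conf': 0.82} [0.541 0.129 0.   ]
top tray {'at': [195.6, 325.0], 'conf': 0.75} [0.524 0.122 0.068]
[0.4, 0.3, 0] [np.float64(270.8896649367637), np.float64(228.44939207559213)]
[0.3, 0.3, 0] [np.float64(327.53766138978693), np.float64(227.83823777511424)]
[0.4, 0.2, 0] [np.float64(269.79720497327656), np.float64(283.3326965427097)]
(160, 435) [ 0.57545217 -0.06235239  0.1       ] [ 0.58026796 -0.06758434  0.08      ]
(176, 433) [ 0.5482359  -0.05737112  0.1       ] [ 0.55233826 -0.0624725   0.08      ]
(208, 216) [0.50174308 0.30275891 0.1       ] [0.5046267  0.30709784 0.08      ]
(235, 214) [0.457338   0.30534406 0.1       ] [0.45905761 0.30975075 0.08      ]
(255, 222) [0.42467442 0.29186545 0.1       ] [0.42553779 0.29591882 0.08      ]
scene pack_tall {'at': [160.6, 246.1], 'conf': 0.97} [0.462 0.308 0.01 ]
scene pack_tall {'at': [142.2, 242.3], 'conf': 0.66} [0.456 0.298 0.068]
scene tray {'at': [200.6, 312.0], 'conf': 0.84} [0.505 0.065 0.068]
```

View pics/scene1.png

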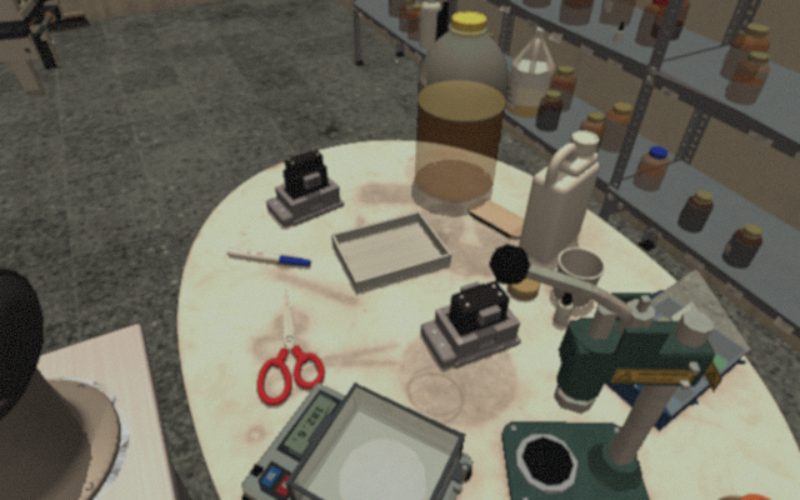

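The taller pack (with the block on it) is the left one in the top picture, at about (235,217) px, or world (0.466, 0.309). The tray is at (193,320), about (0.54, 0.13). The charger's yaw is roughly +0.13.

```bash
python3 -m inch '[[[-42,-13,0,0],[-42,-13,0,0],[-42,-13,0,0],[-42,-13,0,0],[-42,-13,0,0],[-42,-13,0,0],[-42,-13,0,0],[-42,-13,0,0],[-47,-13,0,-0.18],[0,0,0,-0.18]]]' -1 30
python3 -m inch '[[[0,0,0,0],[0,0,0,0]]]'
cat >> h.py <<'E'
def wcam():
    s=observe(); c=read_camera("wrist"); T=np.eye(4)
    T[:3,:3]=Rotation.from_euler("xyz",s["tool_rot"]).as_matrix() if np.size(s["tool_rot"])==3 else s["tool_rot"]; T[:3,3]=s["tool_pos"]
    W=T@np.array(c["T_tool_cam"]); c["eye"]=W[:3,3]; c["rotation"]=Rotation.from_matrix(W[:3,:3]).as_euler("xyz"); return s,c
E
python3 - <<'E'
from h import *
s,c=wcam(); cv2.imwrite("pics/w1.png",c["img"]); print(s["tool_pos"],s["tool_rot"],c["eye"],s["contact_force"])
for f,z in [(place_of,.01),(boxes_of,.068)]:
    for o in f("wrist","pack_tall")[:3]: print(o,atz(c,o["at"],z))
t=read_camera("top"); 
for f in (place_of,boxes_of): print(f("top","tray")[:1])
E
```

```text
time: 2.0
tool_pos: [0.4692, 0.3072, 0.2263]
tool_rot: [-3.141, 0.001, -3.011]
contact_force: [-0.7, 0.5, -0.1]
opening: 0.0918
time: 2.25
tool_pos: [0.4661, 0.3094, 0.2268]
tool_rot: [3.141, -0.0, -3.016]
contact_force: [-1.1, -0.4, 1.2]
opening: 0.0918
[0.46606425 0.30940915 0.22677239] [ 3.14143897e+00 -5.72255439e-05 -3.01625612e+00] [0.39630719 0.29950681 0.38396284] [-1.10977014 -0.4232525   1.22360378]
{'at': [171.1, 323.0], 'conf': 0.59} [0.46181482 0.30659705 0.01      ]
{'at': [182.2, 322.0], 'conf': 0.93} [0.46178485 0.30586301 0.068     ]
[{'at': [193.1, 325.2], 'conf': 0.81}]
[{'at': [193.1, 322.3], 'conf': 0.9}]
```

View pics/w1.png

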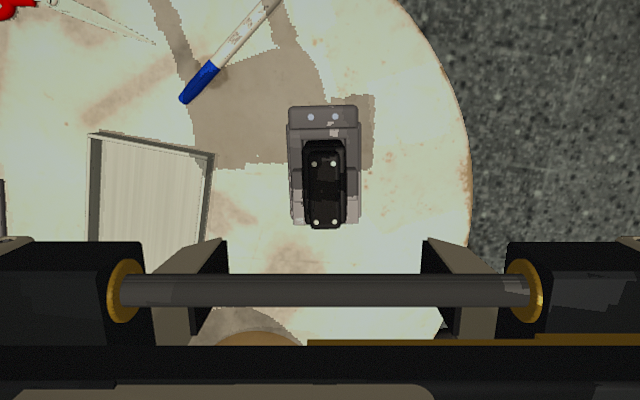

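```bash
python3 - <<'E'
from h import *
s,c=wcam(); im=c["img"][90:240,270:380]; cv2.imwrite("pics/w2.png",cv2.resize(im,None,fx=4,fy=4,interpolation=cv2.INTER_CUBIC))
print(atz(c,(192.5,324),.104), c["cx"],c["cy"],c["fx"])
g=cv2.cvtColor(c["img"],cv2.COLOR_BGR2GRAY)
n,l,st,ce=cv2.connectedComponentsWithStats((g[135:232,300:350]>90).astype(np.uint8))
for i in range(1,n):
    if 3<st[i,4]<60: at=(ce[i,1]+135,ce[i,0]+300); print(np.round(at,1),st[i,4],np.round(atz(c,at,.104),4))
E
```

```text
[0.46271405 0.30775264 0.104     ] 324.22157618769893 203.19094411017653 358.2449257328939
[137.8 345.6] 38 [0.4176 0.3187 0.104 ]
[140.8 304.2] 4 [0.4239 0.2873 0.104 ]
[139.9 341.9] 7 [0.4195 0.3161 0.104 ]
[162.8 332.9] 28 [0.438  0.3116 0.104 ]
[163.5 314. ] 18 [0.4405 0.297  0.104 ]
[173.5 348. ] 4 [0.4449 0.3246 0.104 ]
[221.6 315.8] 25 [0.488  0.3043 0.104 ]
[221.1 334.1] 22 [0.4856 0.3191 0.104 ]
```

View pics/w2.png

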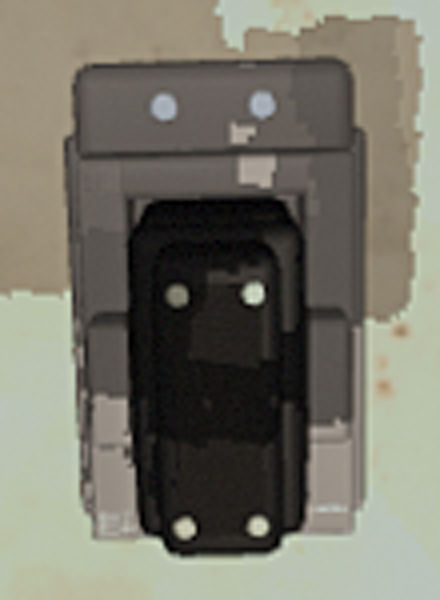

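```bash
python3 -m inch '[[[3,-1,20,-0.03],[0,0,30,0],[0,0,30,0],[0,0,30,0],[0,0,25,0],[0,0,20,0],[0,0,10,0],[0,0,6,0],[0,0,5,0],[0,0,0,0]]]'
python3 - <<'E'
from h import *
s,c=wcam(); print(s["tool_pos"],s["tool_rot"]); im=c["img"]; cv2.imwrite("pics/w3.png",im)
E
```

```text
time: 3.85
tool_pos: [0.4637, 0.3078, 0.0509]
tool_rot: [3.141, 0.0, -2.983]
contact_force: [-0.3, -0.1, 0.2]
opening: 0.0916
[0.46370531 0.30779359 0.0508656 ] [ 3.14143438e+00  2.41977033e-04 -2.98348066e+00]
```

View pics/w3.png

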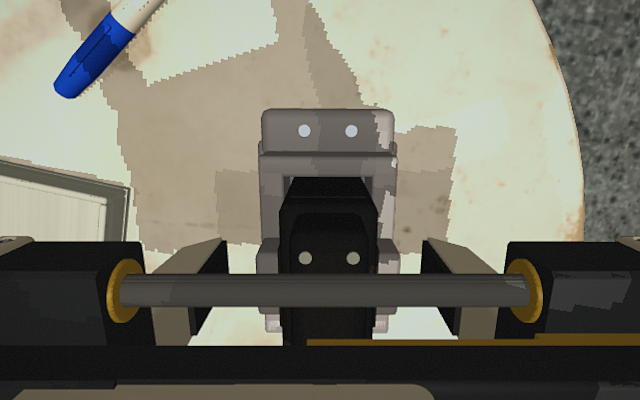

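The jaws straddle the pack: the buttons span columns 256–402 and the fingers sit near 225 and 425. I'll squeeze now.

```bash
python3 -m inch '[[[0,0,1,0],[0,0,0,0],[0,0,0,0],[0,0,0,0],[0,0,0,0],[0,0,0,0],[0,0,0,0],[0,0,0,0]]]' 1 35
```

```text
time: 4.9
tool_pos: [0.4637, 0.3083, 0.0503]
tool_rot: [3.141, 0.001, -2.984]
contact_force: [-2.2, 2.7, 4.6]
opening: 0.0403
```

```bash
python3 -m inch '[[[0,0,-3,0],[0,0,-5,0],[0,0,-7,0],[0,0,-10,0],[0,0,0,0]]]'
```

```text
time: 5.52
tool_pos: [0.4643, 0.308, 0.0759]
tool_rot: [3.141, 0.002, -2.983]
contact_force: [-0.1, -0.2, -2.3]
opening: 0.0398
```

```bash
python3 -m inch '[[[0,0,-10,0],[0,0,-15,0],[0,0,-20,0],[0,0,-20,0],[0,0,-10,0],[0,0,0,0],[0,0,0,0]]]'
python3 - <<'E'
from h import *
s,w=wcam(); c=read_camera("scene"); t=read_camera("top")
print(s["tool_pos"],s["contact_force"],s["opening"],s["time"])
for n,q in (("scene",c),("top",t),("wrist",w)):
  for l in ("tray","pack_tall"):
    for f,z in ((place_of,0),(boxes_of,0.01)):
        print(n,l,[(o,np.round(atz(q,o["at"],z if l=="tray" else .11),3)) for o in f(n,l)[:1]])
g=cv2.cvtColor(t["img"],cv2.COLOR_BGR2GRAY)
# tray corners hand read from top picture, rim z=.025
P=np.array([atz(t,a,.025) for a in [(151,292),(152,358),(239,356),(238,289)]]); print(P,P.mean(0))
cv2.imwrite("pics/s3.png",np.hstack([c["img"][60:300,180:480],cv2.resize(t["img"][130:290,180:380],(300,240)),]))
E
```

```text
time: 6.4
tool_pos: [0.4632, 0.3075, 0.1491]
tool_rot: [-3.141, -0.001, -2.983]
contact_force: [0.6, 0.0, -2.9]
opening: 0.0401
[0.46321023 0.30752609 0.14911009] [ 0.5589623   0.00909126 -2.87311508] 0.04008140168987476 6.4
scene tray [({'at': [203.7, 311.3], 'conf': 0.75}, array([0.534, 0.124, 0.   ]))]
scene tray [({'at': [201.6, 310.9], 'conf': 0.62}, array([0.531, 0.12 , 0.01 ]))]
scene pack_tall [({'at': [122.9, 242.3], 'conf': 0.7}, array([0.463, 0.305, 0.11 ]))]
scene pack_tall [({'at': [115.0, 232.4], 'conf': 0.82}, array([0.455, 0.345, 0.11 ]))]
top tray [({'at': [194.0, 323.2], 'conf': 0.68}, array([0.539, 0.124, 0.   ]))]
top tray [({'at': [193.4, 323.1], 'conf': 0.85}, array([0.538, 0.125, 0.01 ]))]
top pack_tall []
top pack_tall [({'at': [249.5, 221.1], 'conf': 0.54}, array([0.433, 0.291, 0.11 ]))]
wrist tray [({'at': [231.0, 112.6], 'conf': 0.58}, array([0.531, 0.123, 0.   ]))]
wrist tray [({'at': [199.6, 89.9], 'conf': 0.65}, array([0.501, 0.11 , 0.01 ]))]
wrist pack_tall [({'at': [227.7, 323.1], 'conf': 0.9}, array([0.461, 0.305, 0.11 ]))]
wrist pack_tall [({'at': [243.6, 321.9], 'conf': 0.97}, array([0.47 , 0.306, 0.11 ]))]
[[0.61590052 0.18043712 0.025     ]
 [0.61151789 0.05885138 0.025     ]
 [0.45158642 0.06787511 0.025     ]
 [0.45575014 0.18758867 0.025     ]] [0.53368874 0.12368807 0.025     ]
```

View pics/s3.png

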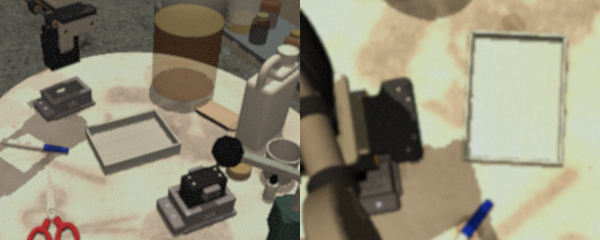

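```bash
python3 -m inch '[[[-3,-14,0,0],[-5,-24,0,0],[-6,-26,0,0],[-6,-30,0,0],[-6,-30,0,0],[-6,-28,0,0],[-5,-22,0,0],[-4,-18,0,0],[0,0,0,0],[0,0,0,0]]]'
python3 -m inch '[[[0,0,10,0],[0,0,20,0],[0,0,20,0],[0,0,20,0],[0,0,10,0],[0,0,5,0],[0,0,0,0],[0,0,0,0]]]'
python3 - <<'E'
from h import *
s,w=wcam(); c=read_camera("scene")
print(s["tool_pos"],s["opening"],[(o,np.round(atz(c,o["at"],.024),3)) for o in place_of("scene","pack_tall")[:1]])
cv2.imwrite("pics/s4.png",cv2.resize(c["img"][100:300,200:440],(480,400)))
E
```

```text
time: 8.4
tool_pos: [0.5341, 0.1249, 0.1497]
tool_rot: [3.141, -0.0, -2.983]
contact_force: [0.0, 0.3, -2.8]
opening: 0.04
time: 9.4
tool_pos: [0.5348, 0.1247, 0.0654]
tool_rot: [-3.142, 0.001, -2.983]
contact_force: [-1.0, -0.5, -2.6]
opening: 0.0398
[0.53482025 0.12468934 0.06536572] 0.039763582118248625 [({'at': [197.3, 309.5], 'conf': 0.77}, array([0.527, 0.119, 0.024]))]
```

View pics/s4.png

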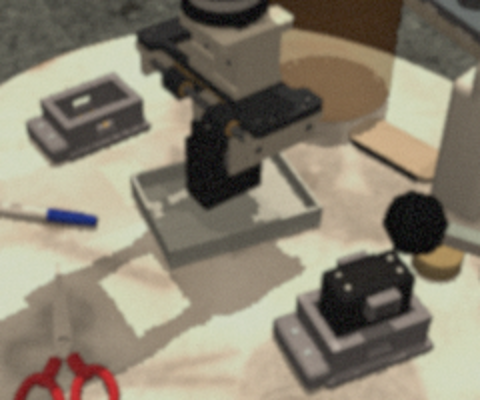

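The pack hangs upright over the middle of the tray, at crop (225,175), with its underside about 21 mm above the floor. I'll lower it gently.

```bash
python3 -m inch '[[[0,0,6,0],[0,0,5,0],[0,0,3,0],[0,0,2,0],[0,0,1,0],[0,0,0,0]]]'
python3 -m inch '[[[0,0,1,0],[0,0,1,0],[0,0,0,0]]]'
```

```text
time: 10.3
tool_pos: [0.5344, 0.1246, 0.0477]
tool_rot: [3.142, 0.0, -2.983]
contact_force: [0.1, -0.2, -2.8]
opening: 0.0399
time: 10.68
tool_pos: [0.5343, 0.1246, 0.0456]
tool_rot: [3.141, -0.0, -2.983]
contact_force: [0.3, -0.8, -2.8]
opening: 0.0399
```

```bash
python3 -m inch '[[[0,0,1,0],[0,0,0.5,0],[0,0,0,0]]]'
```

```text
time: 11.05
tool_pos: [0.5343, 0.1246, 0.0443]
tool_rot: [3.142, 0.0, -2.983]
contact_force: [-0.9, -0.3, -0.9]
opening: 0.0399
```

Contact is starting: the wrist force went from −2.8 N to −0.9 N. I'll go down a little more to be seated.

```bash
python3 -m inch '[[[0,0,0.5,0],[0,0,0.3,0],[0,0,0,0],[0,0,0,0]]]'
```

```text
time: 11.55
tool_pos: [0.5344, 0.1247, 0.0442]
tool_rot: [3.142, 0.001, -2.983]
contact_force: [-3.2, 0.5, 6.3]
opening: 0.0398
```

```bash
python3 -m inch '[[[0,0,0,0],[0,0,0,0],[0,0,0,0],[0,0,0,0],[0,0,0,0],[0,0,0,0]]]' -1
python3 -m inch '[[[0,0,-10,0],[0,0,-20,0],[0,0,-30,0],[0,0,-30,0],[0,0,-20,0],[0,0,-10,0],[0,0,0,0],[0,0,0,0]]]'
python3 - <<'E'
from h import *
s,w=wcam(); c=read_camera("scene")
print(s["tool_pos"],s["opening"],s["contact_force"],[(o,np.round(atz(c,o["at"],.004),3)) for o in place_of("scene","pack_tall")[:1]])
cv2.imwrite("pics/s5.png",np.hstack([cv2.resize(c["img"][100:300,200:440],(480,400)),cv2.resize(w["img"][:,160:480],(320,400))]))
E
```

```text
time: 12.3
tool_pos: [0.5344, 0.1246, 0.0434]
tool_rot: [3.142, 0.0, -2.983]
contact_force: [0.1, 0.1, -0.4]
opening: 0.0913
time: 13.3
tool_pos: [0.5339, 0.1245, 0.1626]
tool_rot: [3.141, -0.001, -2.983]
contact_force: [0.5, 0.2, -0.1]
opening: 0.0917
[0.53386532 0.12453182 0.16260837] 0.09170614801271691 [ 0.4886212   0.21791427 -0.12788541] [({'at': [204.7, 311.8], 'conf': 0.59}, array([0.531, 0.117, 0.004]))]
```

View pics/s5.png

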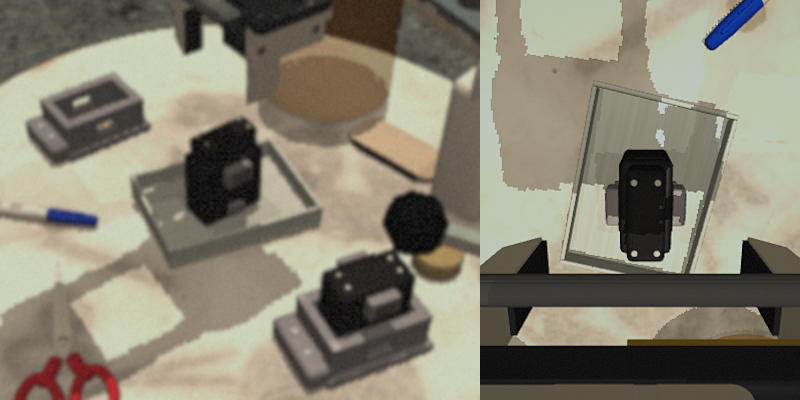

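The pack stands upright on the tray floor, at crop (225,175), with both buttons sprung out and the gripper well clear of it. I'll hand it in.

```bash
python3 -c "
from cell import *
print(hand_in())"
```

```text
the job is handed in; nothing more can be done
None
```

I squeezed both buttons of the taller pack together, which brought the jaws to about 40 mm. I then lifted the pack straight out of its charger, lowered it to the tray floor, and let go. It took about 13.5 s of the 38 s limit. Handing in gives no verdict, so the result is not confirmed.

- **Setting down:** the wrist force went from −2.8 N (pack hanging) to +6.3 N before I opened the gripper, so the pack was on the floor and not dropped.
- **Final pictures:** the pack stands upright with both buttons out, and the gripper is clear. The network put it at about (0.531, 0.117), within 1 cm of the tray centre I measured at (0.534, 0.124).
- **Disagreement:** the jaws read 40 mm against the stated 42 mm with both buttons fully in. Nothing else I checked disagreed. I had no direct reading of button travel, so "sprung out" rests on the pictures.

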